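# Set the polisher's speed and start it

## Task

Set the polisher to speed six and then start it: with a fingertip, push the lever of the speed selector clockwise, counting its clicks, until it sits in its sixth position (position one is its anticlockwise end, seven its clockwise end), and only then press the small flat start button fully down and let it come up again. Do not pinch the lever or pick anything up, do not press the broad mushroom stop button, and leave the other things on the bench where they are.

Things in the scene. Friction and masses are not known exactly. Their poses are not given: they have to be found in the camera images.
- speed_selector (a joint): rotary speed selector on the speed box; rad, grows clockwise seen from above. Seven sprung click positions 30 degrees apart: position one at 0 (anticlockwise end), two at 0.524, ... six at 2.618, seven at 3.142 (clockwise end). Pushed 4 degrees or more past half-way between two positions it jumps into the next by itself and stays (near half-way it may stick). 2 to 4 N on the lever carries it over
- dial_center (a point): on the selector's axis, on the top face of the speed box, 80 mm above the bench. The box: a fixed grey enclosure 150 x 150 x 80 mm; this frame has its axes, z up, x away from the robot at yaw 0. The lever points along the box's +y at position one, +x at position four, -y at position seven; a white tick on the top, 66 mm from the axis, marks each position
- lever_tip (a point): end of the selector's lever, 60 mm from its axis, 17 mm above the box top; turns with the selector. The selector is a black round hub, 18 mm radius, 36 mm high over the box top, with one lever: a straight upright blade 12 mm thick, from the hub out to 60 mm from the axis, from 4 to 30 mm above the box top
- start_button (a joint): travel of the start button, m: 0 is up, 0.005 fully down; springs back up; about 4 N holds it fully down
- start_top (a point): centre of the top of the start button: a small flat black round cap, 26 mm across, 10 mm high, on a fixed grey station 60 x 60 mm, 45 mm high. Top of the cap 55 mm above the bench
- stop_button (a joint): travel of the stop button, m: 0 is up, 0.005 fully down; leave it alone
- stop_top (a point): centre of the top of the stop button: a broad black mushroom head, 48 mm across, 73 mm above the bench, on a station like the start button's. The two stations may be either way round
- paste_jar: bystander: round white jar with a steel lid, 52 mm across, 60 mm high, standing to the left of the speed box; origin under its centre
- sleeve: bystander: steel sleeve 34 mm across, 35 mm high, upright, about 75 mm beyond the start station's middle; origin under its centre
- socket: bystander: dark steel socket 24 mm across, 38 mm high, upright, about 75 mm beyond the stop station's middle; origin under its centre
- screwdriver: bystander: screwdriver lying beyond the work
- wrench: bystander: wrench lying beyond the work
- hammer: bystander: hammer lying to the left
- parts_tray: bystander: open steel tray 120 x 90 x 35 mm at the right; origin under its centre
There are look-alikes about, which are no part of the job. Leave any blue or brown look-alike of the part that bears start_button alone.

How it is judged:
On the way, in this order (a step that is already met when the one before it is completed fails the run):
1. the selector sits in position six (value of joint speed_selector between 2.51799 and 2.71799 rad), for 0.3 s.
2. the start button is pressed fully down (value of joint start_button above 0.004 m), for 0.05 s.
At the end, for the whole second after the job is handed in: the selector rests in position six (within 0.1 rad of 2.618), the start button has been pressed at least 4 mm down after that and is up again, the stop button is up, and every bystander is within 30 mm of where it was (all of step 1 and value of joint each of start_button, stop_button below 0.001 m and distance of each of paste_jar, sleeve, socket, screwdriver, wrench, hammer, parts_tray from where it was at the start of the episode below 0.03 m); the robot touches nothing.
It fails at once if the start button is pressed while the selector is not in position six (value of joint start_button above 0.003 m and not (value of joint speed_selector between 2.51799 and 2.71799 rad)).
It fails at once if the stop button is pressed (value of joint stop_button above 0.003 m).
It fails at once if the lever is pinched: both its flanks are squeezed by the fingers at once (contact force between each of speed_selector_c1, speed_selector_c2 and the fingers above 1.5 N).
It fails at once if a bystander is shoved or carried more than 30 mm (distance of any of paste_jar, sleeve, socket, screwdriver, wrench, hammer, parts_tray from where it was at the start of the episode above 0.03 m).
It also fails if it takes over 64 s, if anything falls off the work surface, if the arm or the gripper's body presses on something with over 40 N, if the wrist force passes 120 N, or if a joint passes its speed limit or range.

## Robot

A 6-joint arm with a two-finger parallel gripper is mounted at the origin on the work surface. World frame = base frame: x ahead of the robot, y to its left, z up, the work surface at z = 0. Lengths are in m, angles in rad, forces in N, time in s.
With the tool pointing down it reaches from about 0.275 to 0.775 m from the base axis. Payload 14.6 kg.
Tool frame: the origin (TCP) lies at the very end of the fingers, on their centre line; the grasp point (between the pads) lies 19 mm behind it; z points along the fingers, y is the direction in which the jaws open and shut (so a half turn about z gives the same grasp; the last joint's range is limited). The gripper opens to 85 mm and grips with 20 to 120 N. Pads are 22 mm wide; open, the fingers measure 114 mm over their backs; the gripper's body (76 mm by 85 mm) begins 54 mm behind the grasp point. The pads swing forward as they close: fully open they stand 13 mm farther back than shut.
Start: joints at [-1.294, 0.263, -0.048, 1.259, 0, 1.415], TCP at [0.22, -0.477, 0.198] pointing down, gripper open.
Joint ranges: [-2.65, 2.65], [-0.89, 1.7], [-1.18, 1.37], [-2.13, 2.11], [-1.35, 1.29], [-3.14, 3.14]. Speed limits (rad/s): [1.89, 1.89, 2.57, 2.79, 3.14, 3.14].

## Interface

Orientations are given as a rotation vector (axis times angle).
In Python, from cell import arm, grab_frame, get_calibration, workorder, finder gives the robot as it stands.
- The arm moves only by the tool arm_command, never from a script. Its argument "series" is a list of rows, each a list of 6 numbers: the shift along the tool's x, y, z in m, then the turn, a rotation vector about the tool's x, y, z in rad. A call has 1 to 12 rows; each row is the pose to reach, as a shift and turn from the pose commanded when the call began, along the tool's axes at that moment; what a row does not reach only later rows make up. A row lasts 1/10 s, in which the tool goes at most 50 mm and 8.59 degrees, less where a joint would pass 70% of its speed; a pose out of reach is approached as far as the arm can. A call with a gripper value outside its range is refused whole. "hand" is the finger opening in m, from 0 to 0.0854, set as the call begins (left out, the last holds). The fingers move at their own pace and stop on an object; "newtons" is the grip in N (left out, the last holds). Time passes only in rows, so rows that repeat a pose let the fingers close. It gives the time, the measured TCP pose, the force and the opening at its end, in the units of the state.
- arm.sense(): the state, without advancing time (a new reading comes with each control period).
- grab_frame(name): name is "scene" or "top"; returns the picture (420x560x3 uint8, blue, green, red); there is no depth.
- get_calibration(name): a dict with "fov_y" (degrees; the focal length in pixels is half the picture's height over the tangent of half this angle, whatever the lens; pixels are square), "cx", "cy" (the principal point, pixels), "k1" (the pictures are not rectified: a ray, as slopes to the right and down, at radius r is drawn at 1 + k1 r^2 times it, then the intrinsics apply), "world_to_cam" (4x4, takes a point from world to camera coordinates). Camera axes: x right, y down, z forward; pixel columns grow to the right and rows downward; lengths in m; the calibration is good to about 2 mm. A picture is of the moment at which its call begins. get_calibration takes no time and is no camera call.
- workorder.hand_in(): hands the job in, once; it reports no verdict.
Trained networks look in the newest picture that a camera, given by its name, has taken for a name from the list of things; names that differ only in an ending like _2 or _b are one class to them, and where a whole thing is asked for, a point or a joint stands for the part that bears it (a point fixed in the world has none). Each returns a list of dicts, best first, with "confidence" (0 to 1); they miss things now and then, are a little off and sometimes report something else, mostly with a low value. They report only what shows in the picture. A call takes as long as a camera call. They do not tell look-alikes from the thing itself.
- finder.outline_of(camera, label): "mask" (420x560 bool, what is visible of it) and "bbox" ([centre column, centre row, width, height] in pixels, round what is visible of it).
The state is a dict: "time": time; "q": joint angles; "qd": joint speeds; "joint_torque": joint torques, N m; "position": TCP position; "orientation": TCP orientation; "ft_force": force on the tool from outside, world axes, zero at the start; "torque": the same for the moment, N m; "gripper_width": opening from 0.0 (shut) to 1.0 (fully open).
Only numpy, scipy, OpenCV 4.12 (cv2) and the standard library are available. Lean on these libraries where they do the work, as an engineer would, in place of code of your own. Each camera call takes 0.05 s, during which the arm holds its last target.

## Working session

There is one attempt and no reset: what is moved stays moved. The work goes in short steps, Python scripts to look and compute and a tool call to move; the robot and the scene stay as the last step left them, time stands still between calls to the robot, and variables do not carry over. Pictures are saved under pics/ and viewed, and the job is handed in when it is done.

Besides the shell and the picture viewer there is one more tool, called after ">>>" by a JSON object that holds its "name" and its "arguments". arm_command: Moves the arm, as the interface text tells. Its arguments: {"type":"object","properties":{"series":{"type":"array","items":{"type":"array","items":{"type":"number"}}},"hand":{"type":"number"},"newtons":{"type":"number"}},"required":["series"]}

```bash
mkdir -p pics; ls
python3 - <<'E'
from cell import arm, grab_frame, get_calibration, workorder, finder
import cv2
for n in("scene","top"):
    f=grab_frame(n); cv2.imwrite(f"pics/{n}0.png",f); c=get_calibration(n); print(n,c)
print(arm.sense())
E
```

```text
pics
scene {'fov_y': 43.18925313462618, 'cx': 273.4003830796668, 'cy': 208.25047930269633, 'k1': -0.0593694946543673, 'world_to_cam': array([[ 0.45448855,  0.89044705,  0.02332841, -0.23516247],
       [ 0.56233029, -0.26650824, -0.7827886 , -0.23008501],
       [-0.69081459,  0.36888673, -0.62185029,  1.75977699],
       [ 0.        ,  0.        ,  0.        ,  1.        ]])}
top {'fov_y': 56.46403007130656, 'cx': 269.74444063706335, 'cy': 208.9371014131776, 'k1': -0.016414988077083758, 'world_to_cam': array([[-1.20570119e-02, -9.99869374e-01, -1.07640034e-02,
        -6.42774655e-04],
       [-9.90039213e-01,  1.34472273e-02, -1.40148242e-01,
         5.21374167e-01],
       [ 1.40274681e-01,  8.96701645e-03, -9.90072021e-01,
         1.18786417e+00],
       [ 0.00000000e+00,  0.00000000e+00,  0.00000000e+00,
         1.00000000e+00]])}
{'time': 0.1, 'q': array([-1.29433600e+00,  2.63469376e-01, -4.88498586e-02,  1.25936600e+00,
       -1.50821002e-06,  1.41547334e+00]), 'qd': array([-0.00082445, -0.00221918,  0.00081732,  0.00087344, -0.00074558,
       -0.00065999]), 'joint_torque': array([ 5.86174559e-03, -6.38580179e+01,  3.85061038e+01,  1.01179577e-02,
       -2.35127084e-05,  1.66402764e-06]), 'position': array([ 0.21962218, -0.47657841,  0.19778481]), 'orientation': array([-3.06779641e+00, -6.72797132e-01,  8.68602510e-05]), 'ft_force': array([0.32545424, 0.02142783, 0.8066079 ]), 'torque': array([0.00542763, 0.00870557, 0.01069287]), 'gripper_width': 0.997320402254615}
```

View pics/scene0.png

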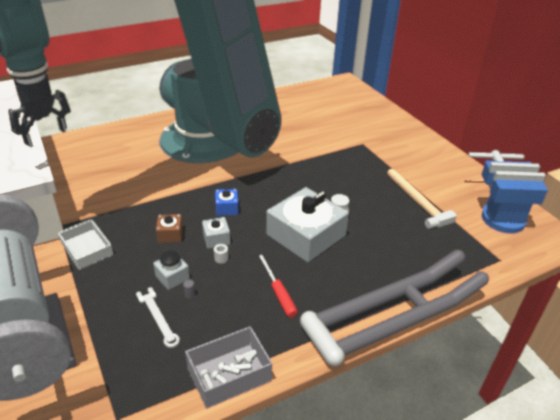

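View pics/top0.png

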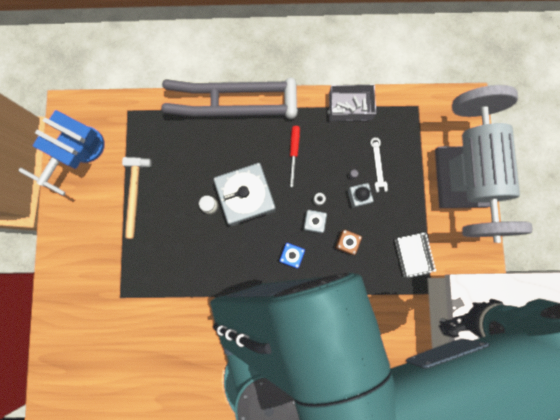

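The top view shows the speed box at (245,193) with its lever pointing left, and the jar at (208,205). The grey station with the small cap is at (316,221) and the grey mushroom station at (361,195). The look-alikes are blue at (292,255) and brown at (349,242). The grey small-cap station with the sleeve beyond it at (320,199) fits `start_button`. I'll measure next and enlarge a crop to confirm.

```bash
cat > h.py <<'E'
import numpy as np, cv2
from cell import arm, grab_frame, get_calibration, workorder, finder
def K(c):
    f=210/np.tan(np.radians(c['fov_y']/2)); return f
def ray(n,u,v):
    c=get_calibration(n); f=K(c); d=np.array([(u-c['cx'])/f,(v-c['cy'])/f]); s=d.copy()
    for _ in range(20): s=d/(1+c['k1']*(s@s))
    T=c['world_to_cam']; R=T[:3,:3]; o=-R.T@T[:3,3]; return o,R.T@np.array([*s,1])
def atz(n,u,v,z):
    o,d=ray(n,u,v); return o+d*(z-o[2])/d[2]
def proj(n,p):
    c=get_calibration(n); f=K(c); q=c['world_to_cam']@np.array([*p,1]); s=q[:2]/q[2]; s=s*(1+c['k1']*(s@s)); return s*f+[c['cx'],c['cy']]
E
python3 - <<'E'
from h import *
for n in("top","scene"):
    f=grab_frame(n)
    for l,z in(("start_button",.055),("stop_button",.073),("speed_selector",.116),("dial_center",.08),("paste_jar",.06),("sleeve",.035),("socket",.038)):
        try:
            for r in finder.outline_of(n,l)[:4]:
                ys,xs=np.nonzero(r['mask']); print(n,l,round(r['confidence'],2),np.round(r['bbox'],1),atz(n,xs.mean(),ys.mean(),z).round(3), len(xs))
        except Exception as e: print(l,e)
f=grab_frame("top")
cv2.imwrite("pics/t1.png",cv2.resize(f[150:270,195:385],None,fx=4.2,fy=4.2,interpolation=cv2.INTER_CUBIC))
f=grab_frame("scene")
cv2.imwrite("pics/s1.png",cv2.resize(f[170:300,140:360],None,fx=3.6,fy=3.6,interpolation=cv2.INTER_CUBIC))
E
```

```text
top start_button 0.6 [313.2 220.5   3.6   7.6] [ 0.483 -0.146  0.055] 28
top start_button 0.59 [136.2 198.9  27.   78.6] [0.579 0.417 0.055] 846
top start_button 0.56 [350.8 241.1   9.2   7.3] [ 0.416 -0.249  0.055] 30
top start_button 0.51 [292.4 254.2   8.    5.3] [ 0.378 -0.072  0.055] 56
top stop_button 0.5 [359.4 193.9  16.4  17.3] [ 0.562 -0.29   0.073] 183
top speed_selector 0.75 [237.3 193.   25.8  15. ] [0.561 0.084 0.116] 198
top dial_center 0.6 [244.4 193.7  62.8  55. ] [0.561 0.07  0.08 ] 2480
top paste_jar 0.52 [207.2 202.8  20.5  13.5] [0.536 0.183 0.06 ] 240
top sleeve 0.35 [236.1 192.6  27.3  17.5] [0.575 0.091 0.035] 213
top socket 0.43 [351.6 174.9   8.4   8.1] [ 0.63  -0.272  0.038] 40
scene start_button 0.56 [217.3 223.1   6.2   9.9] [ 0.486 -0.15   0.055] 75
scene start_button 0.4 [166.9 221.9   9.9   9.5] [ 0.42  -0.252  0.055] 95
scene stop_button 0.5 [170.9 258.4  16.8  13.9] [ 0.574 -0.299  0.073] 243
scene speed_selector 0.76 [312.8 203.6  25.3  22.1] [0.581 0.072 0.116] 342
scene speed_selector 0.3 [171.7 258.8  19.7  14.1] [ 0.618 -0.31   0.116] 228
scene dial_center 0.83 [308.  224.9  80.6  77.1] [0.609 0.043 0.08 ] 3916
scene paste_jar 0.53 [341.7 202.8  15.4  15.5] [0.55  0.185 0.06 ] 176
scene paste_jar 0.42 [ 88.1 242.8  54.8  48.2] [ 0.426 -0.46   0.06 ] 1600
scene paste_jar 0.37 [172.  259.4  21.8  13.9] [ 0.56  -0.295  0.06 ] 223
scene sleeve 0.61 [223.2 252.5  19.3  19.4] [ 0.571 -0.171  0.035] 243
scene socket 0.72 [190.1 290.4  15.6  17.9] [ 0.649 -0.28   0.038] 144
```

View pics/t1.png

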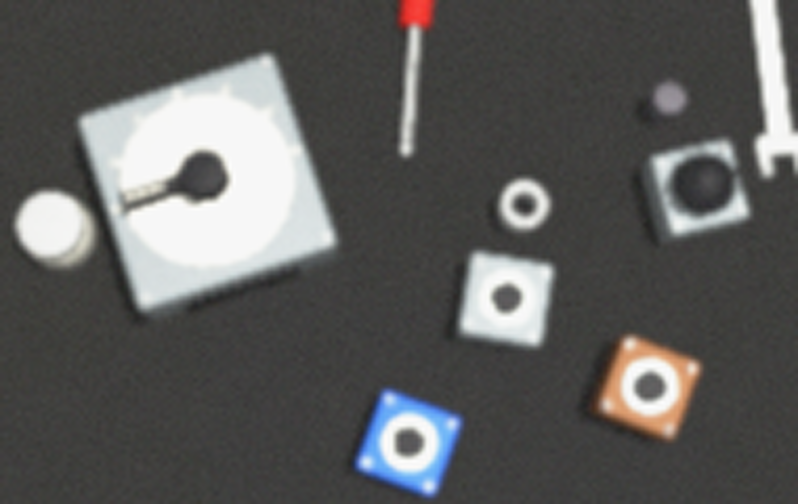

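View pics/s1.png

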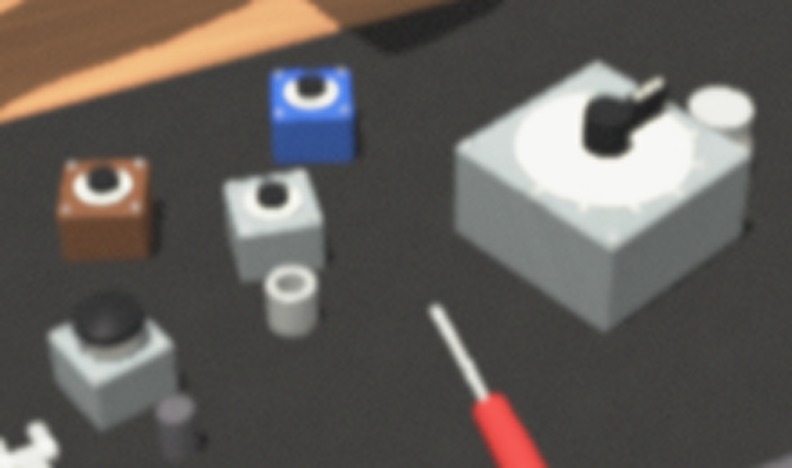

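Run:
```python
from h import *
t=lambda x,y:(195+(x+.5)/4.2-.5,150+(y+.5)/4.2-.5)
s=lambda x,y:(140+(x+.5)/3.6-.5,170+(y+.5)/3.6-.5)
P=[atz("top",*t(*p),.08)[:2] for p in((80,120),(270,55),(337,243),(145,312))]
print("top corners",np.round(P,4),np.mean(P,0).round(4),[np.linalg.norm(P[i]-P[i-1]).round(3) for i in range(4)])
Q=[atz("scene",*s(*p),.08)[:2] for p in((748,154),(607,247),(455,149),(597,60))]
print("scene corners",np.round(Q,4),np.mean(Q,0).round(4),[np.linalg.norm(Q[i]-Q[i-1]).round(3) for i in range(4)])
for X in(P,Q):
  X=np.array(X); 
  for i in range(4):
    d=X[(i+1)%4]-X[i]; print(np.degrees(np.arctan2(d[1],d[0])).round(1)%90)
print("hub top",atz("top",*t(203,173),.116).round(4),atz("scene",*s(605,108),.116).round(4))
print("start",atz("top",*t(507,298),.055).round(4),atz("scene",*s(272,191),.055).round(4))
print("stop",atz("top",*t(704,184),.073).round(4),atz("scene",*s(110,314),.073).round(4))
print("lever tip",atz("top",*t(122,205),.105).round(4),atz("scene",*s(660,83),.11).round(4))
```

```text
top corners [[ 0.6125  0.1627]
 [ 0.6591  0.0239]
 [ 0.5194 -0.0232]
 [ 0.4714  0.1149]] [0.5656 0.0696] [np.float64(0.149), np.float64(0.146), np.float64(0.147), np.float64(0.146)]
scene corners [[ 0.6147  0.1591]
 [ 0.6571  0.0199]
 [ 0.5212 -0.0249]
 [ 0.4715  0.1183]] [0.5661 0.0681] [np.float64(0.149), np.float64(0.145), np.float64(0.143), np.float64(0.152)]
18.5
18.599999999999994
19.200000000000003
18.7
16.900000000000006
18.30000000000001
19.099999999999994
15.9
hub top [0.5651 0.0703 0.116 ] [0.565  0.0687 0.116 ]
start [ 0.4808 -0.1469  0.055 ] [ 0.4806 -0.1477  0.055 ]
stop [ 0.5601 -0.2903  0.073 ] [ 0.5695 -0.2941  0.073 ]
lever tip [0.545  0.1285 0.105 ] [0.5498 0.1231 0.11  ]
```

```bash
cat >> h.py <<'E'
from scipy.spatial.transform import Rotation as Rr
C=np.array([.5655,.0693]); YAW=18.6; ST=np.array([.4807,-.1473])
def Rdown(a):
    a=np.radians(a); return np.array([[-np.sin(a),np.cos(a),0],[np.cos(a),np.sin(a),0],[0,0,-1]]).T
def push(phi,r=.046,off=.017):
    a=90+YAW-phi; e=np.array([np.cos(np.radians(a)),np.sin(np.radians(a))]); t=np.array([e[1],-e[0]])
    return C+r*e-off*t, a
def row(p0,R0,p,a):
    return np.r_[R0.T@(np.asarray(p)-p0), Rr.from_matrix(R0.T@Rdown(a)).as_rotvec()].round(4).tolist()
def rdR(s): return Rr.from_rotvec(s['orientation']).as_matrix()
E
python3 - <<'E'
from h import *
s=arm.sense(); p0=s['position'];R0=rdR(s); print(np.degrees(np.arctan2(R0[1,1],R0[0,1])))
xy,a=push(-25); print(xy,a)
print(row(p0,R0,[.40,-.2,.198],30))
E
```

```text
-65.26117893775205
[0.52146658 0.09088837] 133.6
[0.2796, -0.1759, 0.0002, -0.0001, -0.0001, -1.6626]
```

>>> {"name": "arm_command", "arguments": {"series": [[0.28, -0.176, 0, 0, 0, -1.66], [0.28, -0.176, 0, 0, 0, -1.66], [0.28, -0.176, 0, 0, 0, -1.66], [0.28, -0.176, 0, 0, 0, -1.66], [0.28, -0.176, 0, 0, 0, -1.66], [0.28, -0.176, 0, 0, 0, -1.66], [0.28, -0.176, 0, 0, 0, -1.66], [0.28, -0.176, 0, 0, 0, -1.66], [0.28, -0.176, 0, 0, 0, -1.66], [0.28, -0.176, 0, 0, 0, -1.66], [0.28, -0.176, 0, 0, 0, -1.66], [0.28, -0.176, 0, 0, 0, -1.66]], "hand": 0, "newtons": 30}}

```text
time: 2.2
position: [0.4004, -0.1998, 0.1982]
orientation: [1.57, 2.721, -0.0]
ft_force: [-0.8, -0.2, -0.7]
gripper_width: -0.005
```

Run:
```python
from h import *
s=arm.sense(); p0=s['position'];R0=rdR(s); print(s['time'],p0,np.degrees(np.arctan2(R0[1,1],R0[0,1])),R0[2],s['gripper_width'],s['ft_force'])
xy,a=push(-25)
print(row(p0,R0,[*xy,.17],a))
```

```text
2.2 [ 0.40036853 -0.19976858  0.1982039 ] 30.01574992555261 [-7.57143963e-05  9.00506363e-06 -9.99999997e-01] -0.005027513675545206 [-0.84002001 -0.19555384 -0.66712049]
[0.1911, 0.2503, 0.0282, -0.0001, 0.0001, -1.8079]
```

>>> {"name": "arm_command", "arguments": {"series": [[0.191, 0.25, 0.028, 0, 0, -1.808], [0.191, 0.25, 0.028, 0, 0, -1.808], [0.191, 0.25, 0.028, 0, 0, -1.808], [0.191, 0.25, 0.028, 0, 0, -1.808], [0.191, 0.25, 0.028, 0, 0, -1.808], [0.191, 0.25, 0.028, 0, 0, -1.808], [0.191, 0.25, 0.028, 0, 0, -1.808], [0.191, 0.25, 0.028, 0, 0, -1.808], [0.191, 0.25, 0.028, 0, 0, -1.808], [0.191, 0.25, 0.028, 0, 0, -1.808], [0.191, 0.25, 0.028, 0, 0, -1.808], [0.191, 0.25, 0.028, 0, 0, -1.808]]}}

```text
time: 3.4
position: [0.5221, 0.0903, 0.1701]
orientation: [1.153, -2.922, -0.0]
ft_force: [-0.5, -0.0, 0.5]
gripper_width: 0.002
```

>>> {"name": "arm_command", "arguments": {"series": [[0, 0, 0, 0, 0, 0], [0, 0, 0, 0, 0, 0]]}}

```text
time: 3.6
position: [0.5222, 0.0903, 0.1702]
orientation: [-1.141, 2.927, -0.0]
ft_force: [-0.2, -0.0, 0.1]
gripper_width: -0.001
```

Run:
```python
from h import *
s=arm.sense(); p0=s['position'];R0=rdR(s); print(s['time'],p0,np.degrees(np.arctan2(R0[1,1],R0[0,1])),R0[2],s['gripper_width'],s['ft_force'],s['q'])
xy,a=push(-25)
print(row(p0,R0,[*xy,.09],a))
f=grab_frame("scene"); cv2.imwrite("pics/s2.png",cv2.resize(f[100:280,200:420],None,fx=3.2,fy=3.2,interpolation=cv2.INTER_CUBIC))
```

```text
3.6 [0.52215367 0.09026215 0.17017684] 132.58028801460716 [ 1.38861787e-06 -4.53003804e-05 -9.99999999e-01] -0.0013667485469714426 [-0.23441859 -0.01484116  0.0944382 ] [ 1.73514091e-02  2.81463579e-01 -9.87990410e-02  1.19050468e+00
 -3.48045084e-05 -7.25814814e-01]
[0.0001, 0.0009, 0.0802, -0.0, -0.0, -0.0178]
```

View pics/s2.png

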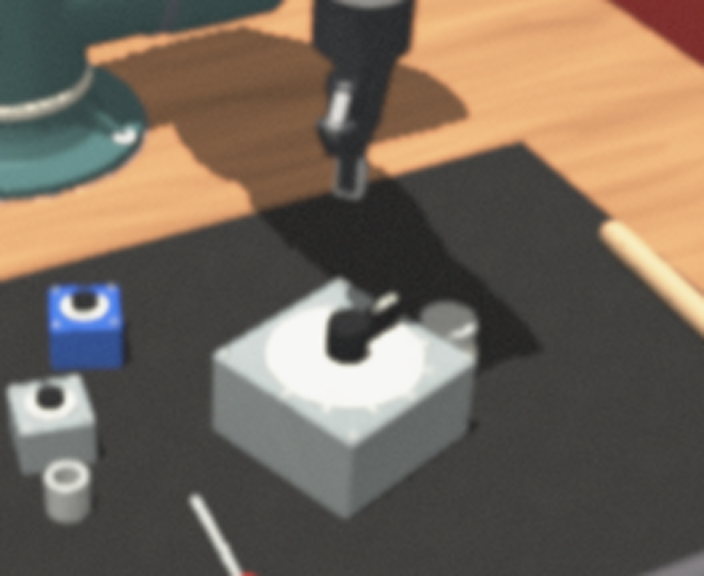

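The closed fingers are above the near-left side of the box, at about (350,190) in the crop, and the lever still points left of the hub. Next I descend behind its flank.

>>> {"name": "arm_command", "arguments": {"series": [[0, 0.001, 0.02, 0, 0, -0.018], [0, 0.001, 0.04, 0, 0, -0.018], [0, 0.001, 0.06, 0, 0, -0.018], [0, 0.001, 0.07, 0, 0, -0.018], [0, 0.001, 0.08, 0, 0, -0.018], [0, 0.001, 0.08, 0, 0, -0.018]]}}

```text
time: 4.25
position: [0.521, 0.091, 0.0895]
orientation: [1.175, -2.912, -0.001]
ft_force: [-0.2, 0.5, 0.6]
gripper_width: 0.0
```

Run:
```python
from h import *
s=arm.sense(); p0=s['position'];R0=rdR(s); print(s['time'],p0,np.degrees(np.arctan2(R0[1,1],R0[0,1])),s['gripper_width'],s['ft_force'])
for ph in np.arange(-22,15,3):
  xy,a=push(ph)
  print(ph,row(p0,R0,[*xy,.09],a))
f=grab_frame("top"); cv2.imwrite("pics/t2.png",cv2.resize(f[150:270,195:385],None,fx=4.2,fy=4.2,interpolation=cv2.INTER_CUBIC))
f=grab_frame("scene"); cv2.imwrite("pics/s3.png",cv2.resize(f[130:260,230:400],None,fx=4,fy=4,interpolation=cv2.INTER_CUBIC))
```

```text
4.25 [0.52103826 0.09101065 0.08946088] 133.9324609773086 0.00034043543682863776 [-0.19164978  0.47103263  0.6085136 ]
-22 [-0.0027, 0.0004, -0.0005, 0.0008, -0.0009, 0.0582]
-19 [-0.0051, 0.0011, -0.0005, 0.0008, -0.0009, 0.1105]
-16 [-0.0076, 0.0017, -0.0005, 0.0008, -0.001, 0.1629]
-13 [-0.0102, 0.0021, -0.0005, 0.0008, -0.001, 0.2152]
-10 [-0.0127, 0.0024, -0.0005, 0.0007, -0.001, 0.2676]
-7 [-0.0153, 0.0025, -0.0006, 0.0007, -0.001, 0.32]
-4 [-0.0179, 0.0025, -0.0006, 0.0007, -0.001, 0.3723]
-1 [-0.0204, 0.0024, -0.0006, 0.0007, -0.0011, 0.4247]
2 [-0.023, 0.0022, -0.0006, 0.0006, -0.0011, 0.477]
5 [-0.0255, 0.0018, -0.0006, 0.0006, -0.0011, 0.5294]
8 [-0.028, 0.0013, -0.0006, 0.0006, -0.0011, 0.5818]
11 [-0.0305, 0.0006, -0.0006, 0.0005, -0.0011, 0.6341]
14 [-0.033, -0.0001, -0.0006, 0.0005, -0.0012, 0.6865]
```

View pics/s3.png

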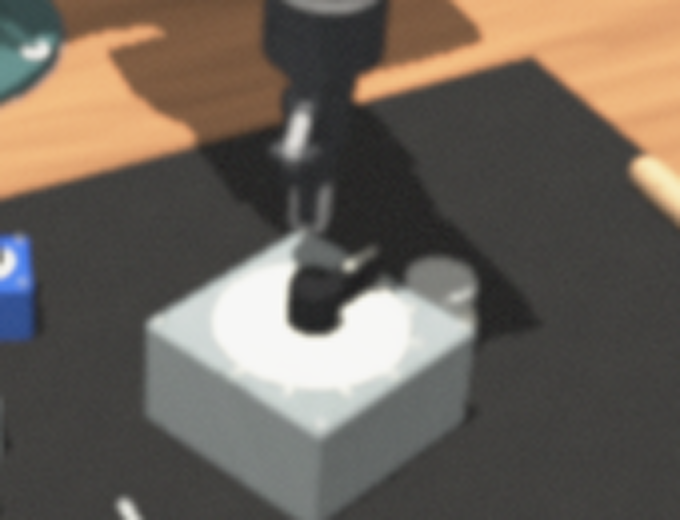

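View pics/t2.png

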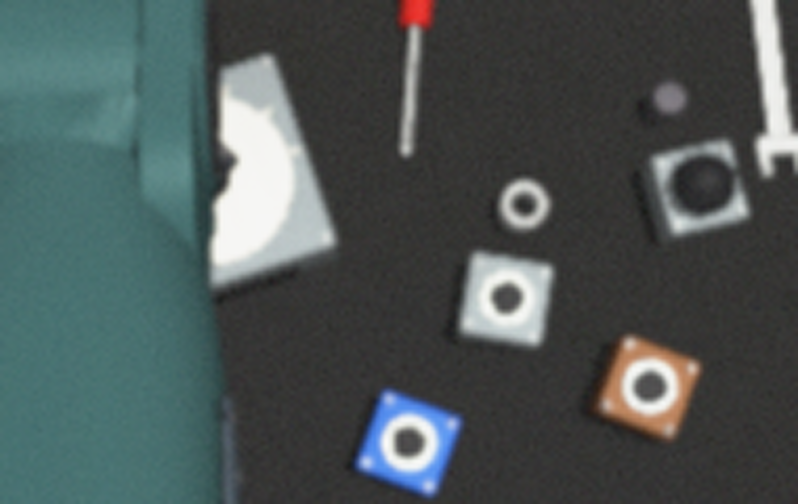

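Run:
```python
from h import *
p=arm.sense()['position']; q=proj("scene",p); print(q,(q-[230,130])*4)
for z in(.1,.12): print((proj("scene",[p[0],p[1],z])-[230,130])*4)
```

```text
[306.20167525 195.9445542 ] [304.806701   263.77821678]
[305.69612612 252.26930523]
[307.62696492 227.26480356]
```

Run:
```python
from h import *
f=grab_frame("scene"); g=f[160:220,270:350]
g=cv2.convertScaleAbs(g,alpha=1.6,beta=20)
cv2.imwrite("pics/s4.png",cv2.resize(g,None,fx=10,fy=10,interpolation=cv2.INTER_CUBIC))
```

```text
(no output)
```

View pics/s4.png

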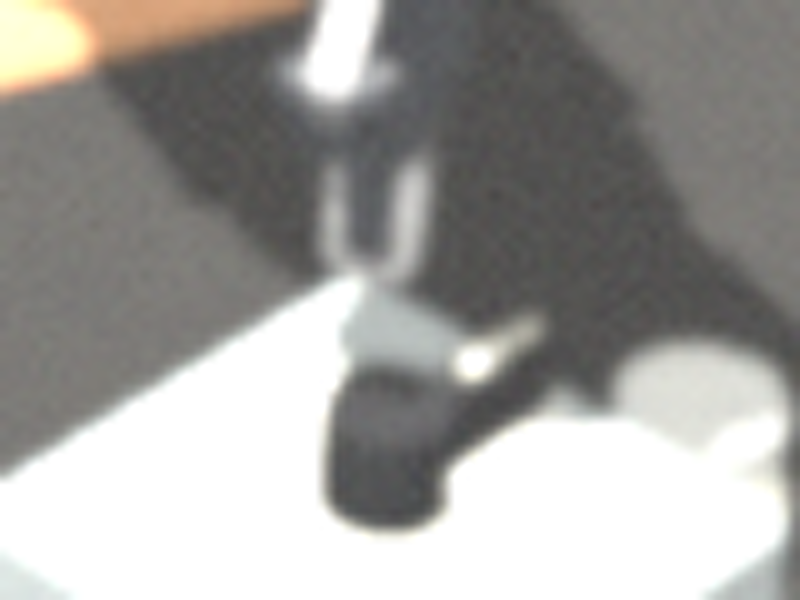

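Run:
```python
from h import *
a=cv2.imread("pics/s2.png"); a=cv2.resize(a,(220,180),interpolation=cv2.INTER_AREA)[50:120,70:150]  # scene rows150-220, cols 270-350
f=grab_frame("scene"); b=f[150:220,270:350]
c=cv2.imread("pics/scene0.png")[150:220,270:350]
v=np.hstack([c,a,b])
cv2.imwrite("pics/cmp.png",cv2.convertScaleAbs(cv2.resize(v,None,fx=3.3,fy=3.3*2,interpolation=cv2.INTER_CUBIC),alpha=1.3))
n=[proj("scene",q) for q in([.4714,.1149,.08],[.521,.091,.08],[.521,.091,.115])]; print(n)
```

```text
[array([304.35221226, 186.59760216]), array([305.80123385, 199.05564245]), array([306.634424  , 188.23989526])]
```

View pics/cmp.png

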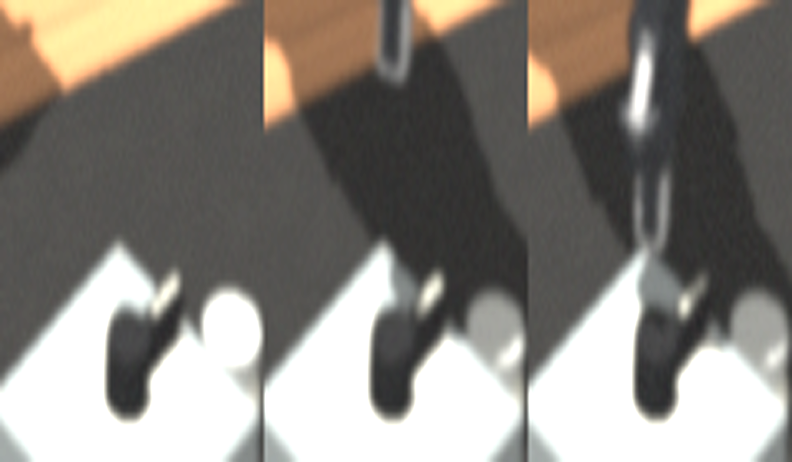

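Run:
```python
from h import *
for n in("scene","top"):
    print(n,[proj(n,[.2196,-.4766,z]).round(1) for z in(.198,.211,.24)])
    # finger tips opening along y tool
    y=np.array([np.cos(np.radians(-65.3)),np.sin(np.radians(-65.3)),0])*.05
    print([proj(n,np.array([.2196,-.4766,.211])+k*y).round(1) for k in(-1,1)])
a=cv2.imread("pics/scene0.png")[60:160,0:100]; b=cv2.imread("pics/top0.png")[290:370,420:520]
cv2.imwrite("pics/st.png",np.hstack([cv2.resize(a,(400,400),interpolation=cv2.INTER_CUBIC),cv2.resize(b,(400,400),interpolation=cv2.INTER_CUBIC)]))
```

```text
scene [array([ 51. , 154.3]), array([ 49.8, 149.9]), array([ 47. , 139.8])]
[array([ 66.9, 141.8]), array([ 31.9, 158.4])]
top [array([449.8, 312.1]), array([452.1, 312.7]), array([457.3, 314.1])]
[array([435.1, 321.3]), array([469. , 304.1])]
```

View pics/st.png

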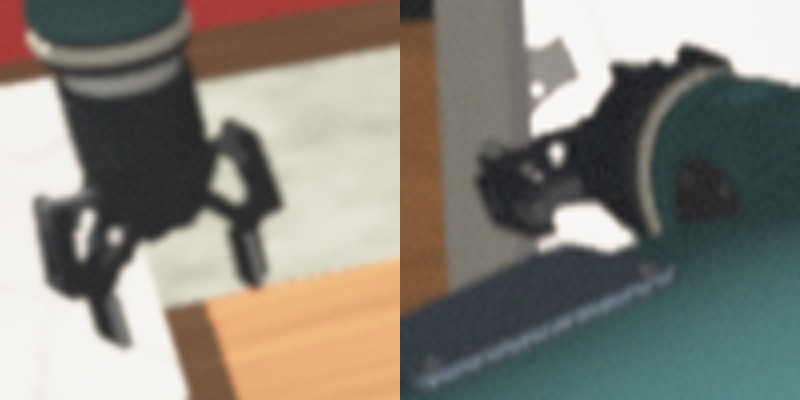

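The visible fingertip sits about 8 px (~27 mm) higher than the reported TCP projects, both here and at the start pose. The fingertip probably ends above the reported TCP, so I'll probe downward gently and watch the force.

>>> {"name": "arm_command", "arguments": {"series": [[0, 0, 0.003, 0, 0, 0], [0, 0, 0.006, 0, 0, 0], [0, 0, 0.008, 0, 0, 0], [0, 0, 0.008, 0, 0, 0]]}}

```text
time: 4.85
position: [0.5212, 0.091, 0.0818]
orientation: [1.177, -2.912, -0.0]
ft_force: [-0.4, 0.4, 0.0]
gripper_width: -0.003
```

>>> {"name": "arm_command", "arguments": {"series": [[0, 0, 0.002, 0, 0, 0], [0, 0, 0.003, 0, 0, 0], [0, 0, 0.003, 0, 0, 0]]}}

```text
time: 5.15
position: [0.5213, 0.091, 0.079]
orientation: [1.177, -2.912, -0.0]
ft_force: [0.1, 0.7, -0.4]
gripper_width: 0.005
```

>>> {"name": "arm_command", "arguments": {"series": [[0, 0, 0.001, 0, 0, 0], [0, 0, 0.003, 0, 0, 0], [0, 0, 0.003, 0, 0, 0]]}}

```text
time: 5.45
position: [0.5213, 0.091, 0.0759]
orientation: [1.177, -2.912, -0.0]
ft_force: [-0.1, -0.2, -0.0]
gripper_width: -0.002
```

Run:
```python
from h import *
f=grab_frame("scene"); s=arm.sense(); print(s['position'],s['ft_force'])
cv2.imwrite("pics/sf5.png",f)
g=cv2.convertScaleAbs(f[150:220,270:350],alpha=1.4,beta=10)
cv2.imwrite("pics/s5.png",cv2.resize(g,None,fx=8,fy=8,interpolation=cv2.INTER_CUBIC))
```

```text
[0.52137779 0.09103702 0.07608851] [ 0.53596606  0.56671577 -0.04289577]
```

View pics/s5.png

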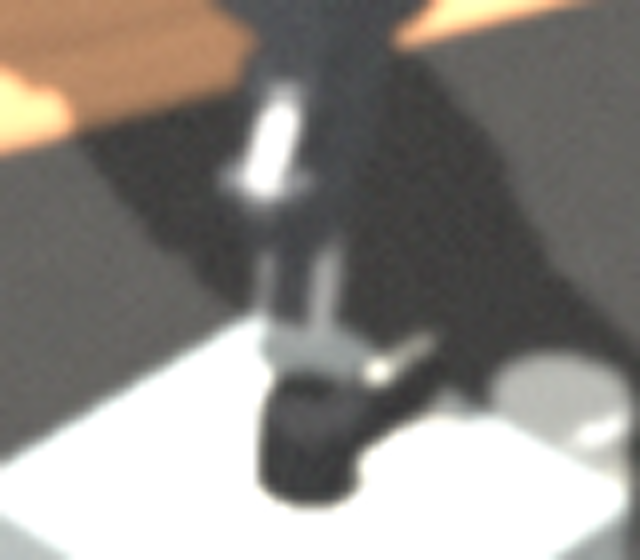

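No force at a reported z of 0.076, below the box top, so the tool really is shorter than reported. I'll keep probing toward the box top to measure the offset.

>>> {"name": "arm_command", "arguments": {"series": [[0, 0, 0.002, 0, 0, 0], [0, 0, 0.004, 0, 0, 0], [0, 0, 0.006, 0, 0, 0], [0, 0, 0.008, 0, 0, 0], [0, 0, 0.01, 0, 0, 0], [0, 0, 0.01, 0, 0, 0]]}}

```text
time: 6.1
position: [0.5213, 0.091, 0.0659]
orientation: [1.177, -2.912, -0.0]
ft_force: [-0.4, 0.8, -0.1]
gripper_width: -0.0
```

>>> {"name": "arm_command", "arguments": {"series": [[0, 0, 0.001, 0, 0, 0], [0, 0, 0.003, 0, 0, 0], [0, 0, 0.004, 0, 0, 0], [0, 0, 0.004, 0, 0, 0]]}}

```text
time: 6.5
position: [0.5213, 0.091, 0.062]
orientation: [1.177, -2.913, -0.0]
ft_force: [0.4, -0.1, -0.0]
gripper_width: 0.002
```

Run:
```python
from h import *
f=grab_frame("scene"); s=arm.sense(); print(s['position'],s['ft_force'])
g=cv2.convertScaleAbs(f[150:220,270:350],alpha=1.4,beta=10)
cv2.imwrite("pics/s6.png",cv2.resize(g,None,fx=8,fy=8,interpolation=cv2.INTER_CUBIC))
```

```text
[0.52138838 0.09102707 0.06210827] [ 0.55095777  0.17001323 -0.48462876]
```

View pics/s6.png

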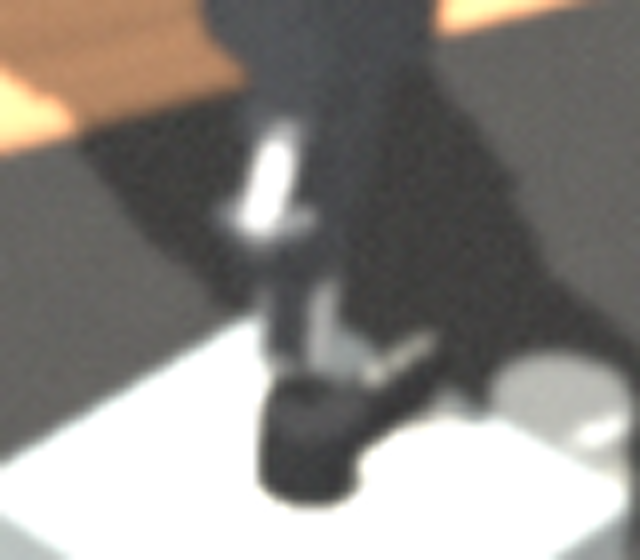

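>>> {"name": "arm_command", "arguments": {"series": [[0, 0, 0.001, 0, 0, 0], [0, 0, 0.002, 0, 0, 0], [0, 0, 0.003, 0, 0, 0], [0, 0, 0.003, 0, 0, 0]]}}

```text
time: 6.95
position: [0.5213, 0.091, 0.059]
orientation: [1.177, -2.912, -0.0]
ft_force: [-1.0, -0.0, 0.5]
gripper_width: -0.003
```

>>> {"name": "arm_command", "arguments": {"series": [[0, 0, 0.001, 0, 0, 0], [0, 0, 0.002, 0, 0, 0], [0, 0, 0.002, 0, 0, 0]]}}

```text
time: 7.25
position: [0.5214, 0.091, 0.0571]
orientation: [1.177, -2.913, -0.0]
ft_force: [0.3, 0.7, -0.2]
gripper_width: 0.0
```

>>> {"name": "arm_command", "arguments": {"series": [[0, 0, 0.001, 0, 0, 0], [0, 0, 0.002, 0, 0, 0], [0, 0, 0.002, 0, 0, 0]]}}

```text
time: 7.55
position: [0.5214, 0.091, 0.055]
orientation: [1.177, -2.913, -0.0]
ft_force: [0.9, -0.4, -0.3]
gripper_width: 0.0
```

>>> {"name": "arm_command", "arguments": {"series": [[0, 0, 0.001, 0, 0, 0], [0, 0, 0.002, 0, 0, 0], [0, 0, 0.002, 0, 0, 0]]}}

```text
time: 7.85
position: [0.5214, 0.091, 0.0531]
orientation: [1.177, -2.913, -0.0]
ft_force: [-0.4, 0.8, 0.5]
gripper_width: -0.001
```

Run:
```python
from h import *
f=grab_frame("scene"); s=arm.sense(); print(s['position'],s['ft_force'])
cv2.imwrite("pics/sf7.png",f)
g=cv2.convertScaleAbs(f[150:220,270:350],alpha=1.4,beta=10)
cv2.imwrite("pics/s7.png",cv2.resize(g,None,fx=8,fy=8,interpolation=cv2.INTER_CUBIC))
```

```text
[0.5213908  0.09103247 0.05311607] [-0.43532165  0.53702998  0.06316908]
```

View pics/s7.png

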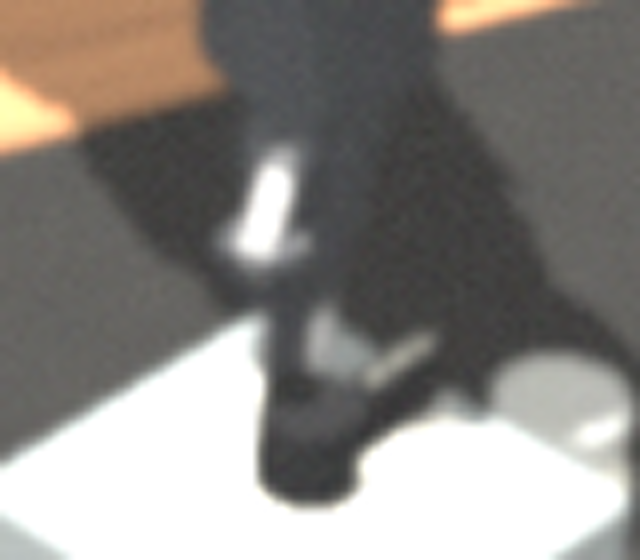

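```bash
cat > plan.py <<'E'
from h import *
import sys
z=.058
s=arm.sense(); p0=s['position'];R0=rdR(s); a=np.degrees(np.arctan2(R0[1,1],R0[0,1]))
d=p0[:2]-C; phi=(90+YAW)-a; an=np.degrees(np.arctan2(d[1],d[0]))
e=np.array([np.cos(np.radians(a)),np.sin(np.radians(a))]); t=np.array([e[1],-e[0]])
# achieved flank angle from pos: lever angle whose flank(6mm) touches contact pt at 11mm
print("t",s['time'],p0.round(4),"phi",round(phi,1),"r",round(d@e,4),"tang",round(d@t,4),"F",s['ft_force'].round(1),"Ft",round(s['ft_force'][:2]@t,1), "Fr",round(s['ft_force'][:2]@e,1))
for ph in map(float,sys.argv[1:]):
  xy,a=push(ph); print(ph,[round(x,3) if i>2 else round(x,4) for i,x in enumerate(row(p0,R0,[*xy,z],a))])
E
python3 plan.py -20 -15 -11 -8 -5 -2 1 4 8
```

```text
t 7.9 [0.5214 0.091  0.0531] phi -25.4 r 0.0463 tang -0.0166 F [-0.4  0.5  0.1] Ft 0.1 Fr 0.7
-20.0 [-0.004, 0.0011, -0.0049, 0.0, -0.0, 0.095]
-15.0 [-0.0082, 0.002, -0.0049, 0.0, -0.0, 0.182]
-11.0 [-0.0116, 0.0025, -0.0049, 0.0, -0.0, 0.252]
-8.0 [-0.0142, 0.0027, -0.0049, 0.0, -0.0, 0.304]
-5.0 [-0.0167, 0.0028, -0.0049, 0.0, -0.0, 0.356]
-2.0 [-0.0193, 0.0027, -0.0049, 0.0, -0.0, 0.409]
1.0 [-0.0219, 0.0025, -0.0049, 0.0, -0.0, 0.461]
4.0 [-0.0244, 0.0021, -0.0049, 0.0, -0.0, 0.513]
8.0 [-0.0278, 0.0015, -0.0049, 0.0, -0.0, 0.583]
```

>>> {"name": "arm_command", "arguments": {"series": [[0, 0, -0.005, 0, 0, 0], [-0.004, 0.001, -0.005, 0, 0, 0.095], [-0.0082, 0.002, -0.005, 0, 0, 0.182], [-0.0116, 0.0025, -0.005, 0, 0, 0.252], [-0.0142, 0.0027, -0.005, 0, 0, 0.304], [-0.0142, 0.0027, -0.005, 0, 0, 0.304]]}}

```text
time: 8.5
position: [0.53, 0.103, 0.0585]
orientation: [-0.722, 3.057, -0.0]
ft_force: [-0.1, 0.1, -0.2]
gripper_width: -0.001
```

```bash
python3 plan.py -5 -2 1 4 8 12
```

```text
t 8.5 [0.53   0.103  0.0585] phi -8.0 r 0.046 tang -0.0166 F [-0.1  0.1 -0.2] Ft -0.1 Fr 0.2
-5.0 [-0.002, 0.0008, 0.0005, -0.0, 0.0, 0.052]
-2.0 [-0.0045, 0.0015, 0.0005, -0.0, 0.0, 0.104]
1.0 [-0.007, 0.0021, 0.0005, -0.0, 0.0, 0.157]
4.0 [-0.0095, 0.0025, 0.0005, -0.0, 0.0, 0.209]
8.0 [-0.0129, 0.0029, 0.0005, -0.0, 0.0, 0.279]
12.0 [-0.0164, 0.003, 0.0005, -0.0, 0.0, 0.348]
```

>>> {"name": "arm_command", "arguments": {"series": [[-0.002, 0.0008, 0, 0, 0, 0.052], [-0.0045, 0.0015, 0, 0, 0, 0.104], [-0.007, 0.002, 0, 0, 0, 0.157], [-0.0095, 0.0025, 0, 0, 0, 0.209], [-0.013, 0.003, 0, 0, 0, 0.279], [-0.013, 0.003, 0, 0, 0, 0.279]]}}

```text
time: 9.1
position: [0.54, 0.1113, 0.0583]
orientation: [0.291, -3.128, 0.0]
ft_force: [-1.1, -0.0, 0.9]
gripper_width: 0.006
```

```bash
python3 plan.py 12 16 20 24 28 32 36 40
python3 - <<'E'
from h import *
f=grab_frame("scene")
g=cv2.convertScaleAbs(f[150:220,270:350],alpha=1.4,beta=10)
cv2.imwrite("pics/s8.png",cv2.resize(g,None,fx=8,fy=8,interpolation=cv2.INTER_CUBIC))
E
```

```text
t 9.1 [0.54   0.1113 0.0583] phi 8.0 r 0.046 tang -0.0173 F [-1.1 -0.   0.9] Ft -1.1 Fr 0.2
12.0 [-0.0036, 0.0011, 0.0003, -0.0, -0.0, 0.07]
16.0 [-0.0069, 0.002, 0.0003, -0.0, -0.0, 0.14]
20.0 [-0.0103, 0.0026, 0.0003, -0.0, -0.0, 0.21]
24.0 [-0.0137, 0.0029, 0.0003, -0.0, -0.0, 0.28]
28.0 [-0.0171, 0.0031, 0.0003, -0.0, -0.0, 0.35]
32.0 [-0.0205, 0.003, 0.0003, -0.0, -0.0, 0.419]
36.0 [-0.0239, 0.0026, 0.0003, -0.0, -0.0, 0.489]
40.0 [-0.0273, 0.0021, 0.0003, -0.0, -0.0, 0.559]
```

View pics/s8.png

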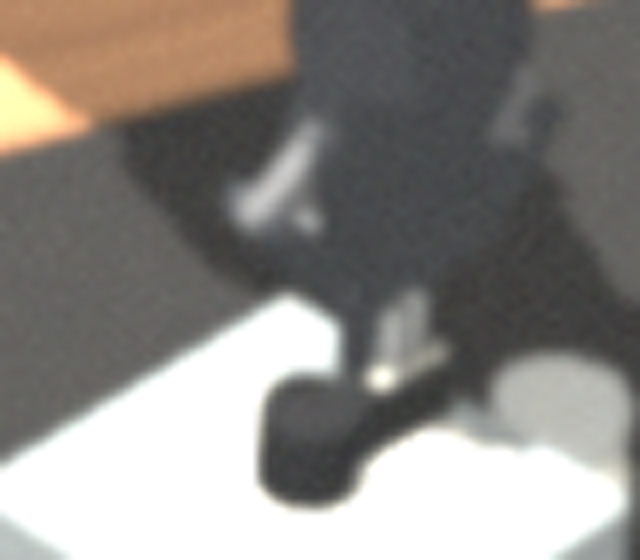

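The finger, at (405,340) in the crop, is right behind the lever. I'll keep pushing past the first half-way point.

>>> {"name": "arm_command", "arguments": {"series": [[-0.0036, 0.0011, 0, 0, 0, 0.07], [-0.007, 0.002, 0, 0, 0, 0.14], [-0.0103, 0.0026, 0, 0, 0, 0.21], [-0.0137, 0.003, 0, 0, 0, 0.28], [-0.0137, 0.003, 0, 0, 0, 0.28]]}}

```text
time: 9.65
position: [0.5533, 0.1168, 0.0583]
orientation: [0.147, 3.138, 0.0]
ft_force: [-0.0, 0.7, -0.7]
gripper_width: -0.002
```

```bash
python3 plan.py 29 34 39 44 49 54 59
python3 - <<'E'
from h import *
f=grab_frame("scene")
g=cv2.convertScaleAbs(f[150:220,270:350],alpha=1.4,beta=10)
cv2.imwrite("pics/s9.png",cv2.resize(g,None,fx=8,fy=8,interpolation=cv2.INTER_CUBIC))
E
```

```text
t 9.65 [0.5533 0.1168 0.0583] phi 23.9 r 0.0462 tang -0.0166 F [-0.   0.7 -0.7] Ft -0.1 Fr 0.7
29.0 [-0.0037, 0.0011, 0.0003, 0.0, 0.0, 0.088]
34.0 [-0.0079, 0.0021, 0.0003, 0.0, 0.0, 0.175]
39.0 [-0.0121, 0.0027, 0.0003, 0.0, 0.0, 0.263]
44.0 [-0.0164, 0.0029, 0.0003, 0.0, 0.0, 0.35]
49.0 [-0.0207, 0.0027, 0.0003, 0.0, 0.0, 0.437]
54.0 [-0.0249, 0.0022, 0.0003, 0.0, 0.0, 0.524]
59.0 [-0.0291, 0.0012, 0.0003, 0.0, 0.0, 0.612]
```

View pics/s9.png

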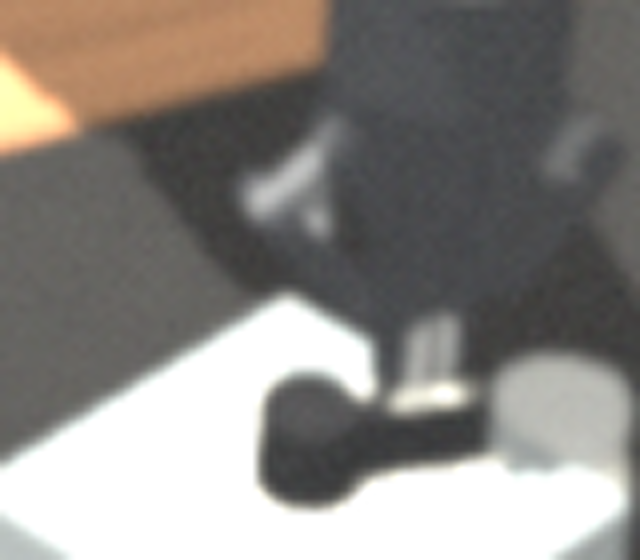

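The lever has clicked into position two, now lying along (320,420)–(490,420) in the crop. I go on to φ=54, past the 2→3 half-way point.

>>> {"name": "arm_command", "arguments": {"series": [[-0.0037, 0.0011, 0, 0, 0, 0.088], [-0.0079, 0.0021, 0, 0, 0, 0.175], [-0.0121, 0.0027, 0, 0, 0, 0.263], [-0.0164, 0.0029, 0, 0, 0, 0.35], [-0.0207, 0.0027, 0, 0, 0, 0.437], [-0.0249, 0.0022, 0, 0, 0, 0.524], [-0.0249, 0.0022, 0, 0, 0, 0.524]]}}

```text
time: 10.4
position: [0.5781, 0.1164, 0.0582]
orientation: [0.954, 2.993, 0.0]
ft_force: [-0.1, 0.6, 0.5]
gripper_width: 0.002
```

```bash
python3 plan.py 59 64 69 74 79 84
python3 - <<'E'
from h import *
f=grab_frame("scene")
g=cv2.convertScaleAbs(f[150:230,270:360],alpha=1.4,beta=10)
cv2.imwrite("pics/s10.png",cv2.resize(g,None,fx=7,fy=7,interpolation=cv2.INTER_CUBIC))
E
```

```text
t 10.4 [0.5781 0.1164 0.0582] phi 54.0 r 0.0458 tang -0.017 F [-0.1  0.6  0.5] Ft -0.4 Fr 0.4
59.0 [-0.0041, 0.0016, 0.0002, 0.0, 0.0, 0.088]
64.0 [-0.0082, 0.0025, 0.0002, 0.0, 0.0, 0.175]
69.0 [-0.0125, 0.0031, 0.0002, 0.0, 0.0, 0.262]
74.0 [-0.0168, 0.0033, 0.0002, 0.0, 0.0, 0.35]
79.0 [-0.021, 0.0031, 0.0002, 0.0, 0.0, 0.437]
84.0 [-0.0253, 0.0026, 0.0002, 0.0, 0.0, 0.524]
```

View pics/s10.png

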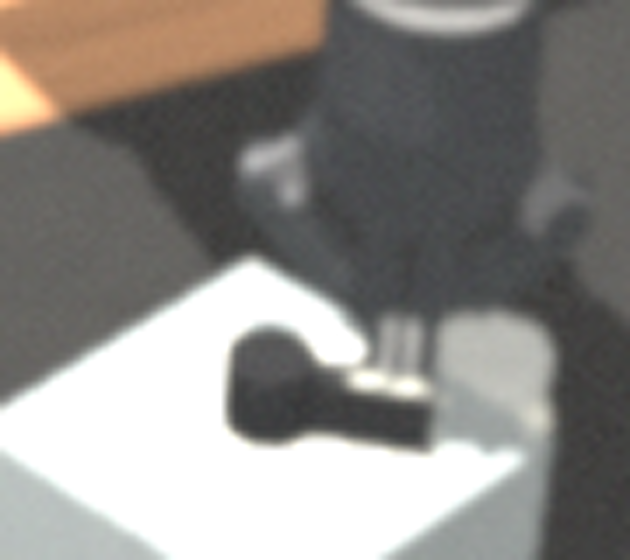

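The lever is in position three, with its tip at (435,425) in the crop. Next is 3→4.

>>> {"name": "arm_command", "arguments": {"series": [[-0.0041, 0.0016, 0, 0, 0, 0.088], [-0.0082, 0.0025, 0, 0, 0, 0.175], [-0.0125, 0.0031, 0, 0, 0, 0.262], [-0.0168, 0.0033, 0, 0, 0, 0.35], [-0.021, 0.0031, 0, 0, 0, 0.437], [-0.0253, 0.0026, 0, 0, 0, 0.524], [-0.0253, 0.0026, 0, 0, 0, 0.524]]}}

```text
time: 11.15
position: [0.6, 0.1039, 0.0582]
orientation: [1.696, 2.644, 0.0]
ft_force: [0.8, -0.0, 1.1]
gripper_width: -0.002
```

```bash
python3 plan.py 89 94 99 104 109 114
python3 - <<'E'
from h import *
f=grab_frame("scene")
g=cv2.convertScaleAbs(f[150:230,270:360],alpha=1.4,beta=10)
cv2.imwrite("pics/s11.png",cv2.resize(g,None,fx=7,fy=7,interpolation=cv2.INTER_CUBIC))
E
```

```text
t 11.15 [0.6    0.1039 0.0582] phi 84.0 r 0.0458 tang -0.017 F [ 0.8 -0.   1.1] Ft 0.4 Fr 0.7
89.0 [-0.0041, 0.0015, 0.0002, 0.0, 0.0, 0.088]
94.0 [-0.0083, 0.0024, 0.0002, 0.0, 0.0, 0.175]
99.0 [-0.0125, 0.003, 0.0002, 0.0, 0.0, 0.263]
104.0 [-0.0168, 0.0032, 0.0002, 0.0, 0.0, 0.35]
109.0 [-0.0211, 0.003, 0.0002, 0.0, 0.0, 0.437]
114.0 [-0.0253, 0.0025, 0.0002, 0.0, -0.0, 0.524]
```

View pics/s11.png

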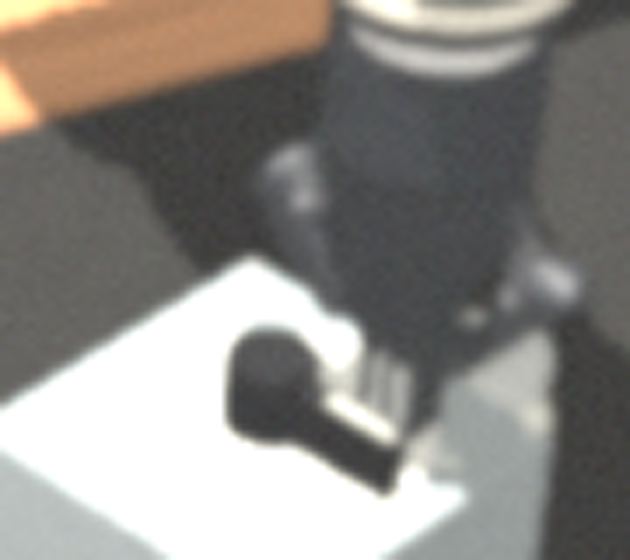

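Position four, tip at (390,475). Next is 4→5.

>>> {"name": "arm_command", "arguments": {"series": [[-0.0041, 0.0015, 0, 0, 0, 0.088], [-0.0083, 0.0024, 0, 0, 0, 0.175], [-0.0125, 0.003, 0, 0, 0, 0.262], [-0.0168, 0.0032, 0, 0, 0, 0.35], [-0.021, 0.003, 0, 0, 0, 0.437], [-0.0253, 0.0025, 0, 0, 0, 0.524], [-0.0253, 0.0025, 0, 0, 0, 0.524]]}}

```text
time: 11.9
position: [0.6127, 0.082, 0.0582]
orientation: [-2.323, -2.115, 0.0]
ft_force: [-0.7, 0.5, 1.1]
gripper_width: 0.002
```

```bash
python3 plan.py 119 124 129 134 139 143 146
python3 - <<'E'
from h import *
f=grab_frame("scene")
g=cv2.convertScaleAbs(f[150:230,270:360],alpha=1.4,beta=10)
cv2.imwrite("pics/s12.png",cv2.resize(g,None,fx=7,fy=7,interpolation=cv2.INTER_CUBIC))
E
```

```text
t 11.9 [0.6127 0.082  0.0582] phi 114.0 r 0.0458 tang -0.017 F [-0.7  0.5  1.1] Ft -0.4 Fr -0.7
119.0 [-0.0041, 0.0016, 0.0002, -0.0, 0.0, 0.088]
124.0 [-0.0083, 0.0025, 0.0002, -0.0, 0.0, 0.175]
129.0 [-0.0125, 0.0031, 0.0002, -0.0, 0.0, 0.263]
134.0 [-0.0168, 0.0033, 0.0002, -0.0, 0.0, 0.35]
139.0 [-0.0211, 0.0031, 0.0002, -0.0, 0.0, 0.437]
143.0 [-0.0245, 0.0027, 0.0002, -0.0, 0.0, 0.507]
146.0 [-0.027, 0.0022, 0.0002, -0.0, 0.0, 0.559]
```

View pics/s12.png

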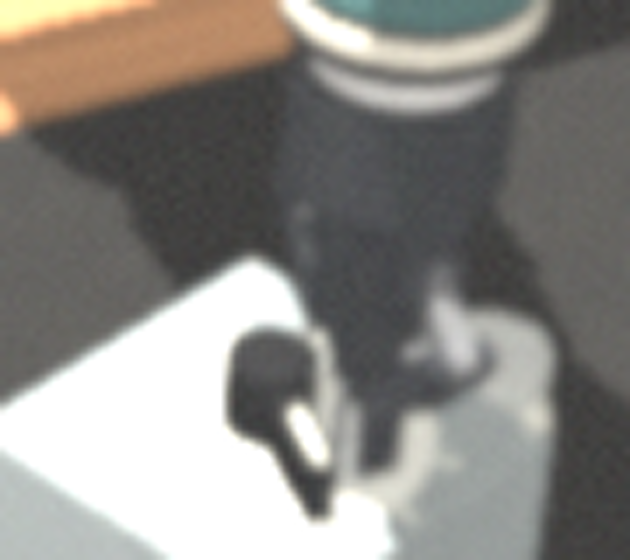

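Position five, tip at (320,500). The last click, 5→6, follows: slowly, and ending at φ=144.

>>> {"name": "arm_command", "arguments": {"series": [[-0.0041, 0.0016, 0, 0, 0, 0.088], [-0.0083, 0.0025, 0, 0, 0, 0.175], [-0.0125, 0.0031, 0, 0, 0, 0.262], [-0.0147, 0.0032, 0, 0, 0, 0.306], [-0.0168, 0.0033, 0, 0, 0, 0.35], [-0.019, 0.0032, 0, 0, 0, 0.394], [-0.021, 0.0031, 0, 0, 0, 0.437], [-0.023, 0.0029, 0, 0, 0, 0.472], [-0.025, 0.0026, 0, 0, 0, 0.52], [-0.025, 0.0026, 0, 0, 0, 0.52]]}}

```text
time: 12.95
position: [0.6127, 0.0571, 0.0582]
orientation: [-2.788, -1.448, 0.0]
ft_force: [0.3, -0.2, 0.1]
gripper_width: -0.0
```

```bash
python3 plan.py 119
python3 - <<'E'
from h import *
f=grab_frame("scene")
g=cv2.convertScaleAbs(f[150:230,270:360],alpha=1.4,beta=10)
cv2.imwrite("pics/s13.png",cv2.resize(g,None,fx=7,fy=7,interpolation=cv2.INTER_CUBIC))
E
```

```text
t 12.95 [0.6127 0.0571 0.0582] phi 143.7 r 0.0457 tang -0.0172 F [ 0.3 -0.2  0.1] Ft -0.1 Fr 0.4
119.0 [0.0175, -0.011, 0.0002, -0.0, 0.0, -0.431]
```

View pics/s13.png

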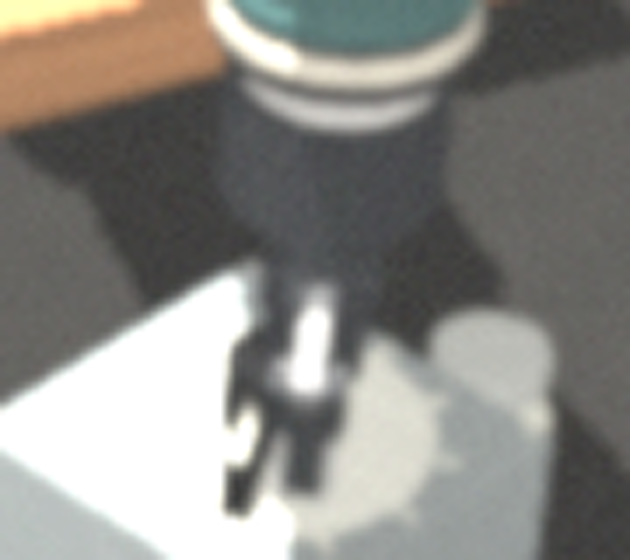

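The lever has jumped ahead, with its tip at (240,490). I back off, lift, and verify.

>>> {"name": "arm_command", "arguments": {"series": [[0.006, 0, 0, 0, 0, 0], [0.012, 0, 0, 0, 0, 0], [0.015, 0, -0.02, 0, 0, 0], [0.015, 0, -0.06, 0, 0, 0], [0.015, 0, -0.1, 0, 0, 0], [0.015, 0, -0.12, 0, 0, 0], [0.015, 0, -0.12, 0, 0, 0]]}}

```text
time: 13.7
position: [0.6233, 0.0698, 0.1812]
orientation: [2.787, 1.445, 0.007]
ft_force: [0.3, -0.5, -0.1]
gripper_width: 0.004
```

Run:
```python
from h import *
s=arm.sense(); p0=s['position'];R0=rdR(s); print(s['time'],p0,np.degrees(np.arctan2(R0[1,1],R0[0,1])),s['q'])
print(row(p0,R0,[*ST,.12],np.degrees(np.arctan2(R0[1,1],R0[0,1]))))
f=grab_frame("scene")
for ph in(120,150,180):
  a=np.radians(108.6-ph); print(ph,[((proj("scene",[*(C+.06*np.array([np.cos(a),np.sin(a)])),z])-[260,150])*6).round() for z in(.084,.11)])
g=cv2.convertScaleAbs(f[150:240,260:360],alpha=1.2,beta=10)
cv2.imwrite("pics/s14.png",cv2.resize(g,None,fx=6,fy=6,interpolation=cv2.INTER_CUBIC))
```

```text
13.7 [0.6233187  0.06976636 0.18116995] -35.19636878221831 [-1.84064387e-02  4.43227046e-01  1.83767736e-01  1.30649536e+00
  8.46513175e-05  2.16667709e+00]
[-0.2598, 0.0083, 0.0605, 0.004, -0.0028, 0.0]
120 [array([330., 447.]), array([334., 398.])]
150 [array([254., 447.]), array([257., 397.])]
180 [array([186., 422.]), array([189., 372.])]
```

View pics/s14.png

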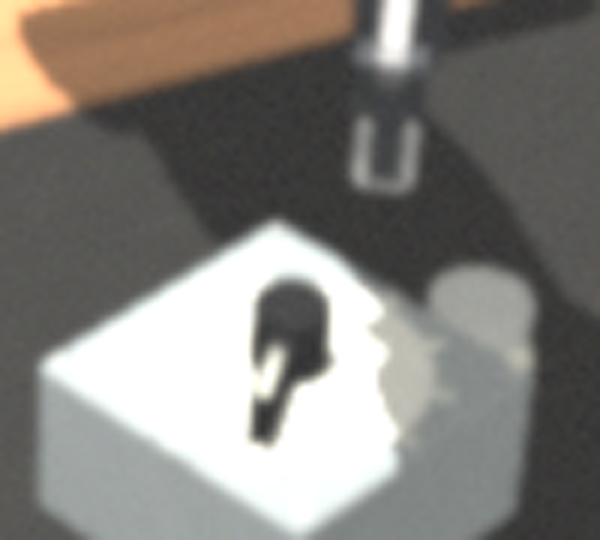

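The lever tip appears at (260,420), where position six predicts (254–257, 397–447). Position five would be at x≈332 and seven at x≈187, so the selector is in six. Now I move over the start button, on the grey small-cap station (316,221 in top).

>>> {"name": "arm_command", "arguments": {"series": [[-0.26, 0.008, 0.02, 0, 0, 0], [-0.26, 0.008, 0.02, 0, 0, 0], [-0.26, 0.008, 0.02, 0, 0, 0], [-0.26, 0.008, 0.02, 0, 0, 0], [-0.26, 0.008, 0.02, 0, 0, 0], [-0.26, 0.008, 0.02, 0, 0, 0], [-0.26, 0.008, 0.06, 0, 0, 0], [-0.26, 0.008, 0.06, 0, 0, 0], [-0.26, 0.008, 0.06, 0, 0, 0]]}}

```text
time: 14.65
position: [0.4776, -0.1468, 0.1179]
orientation: [-2.788, -1.444, 0.002]
ft_force: [-0.3, -0.1, 1.1]
gripper_width: 0.005
```

Run:
```python
from h import *
f=grab_frame("scene");f2=grab_frame("top")
s=arm.sense(); p0=s['position'];R0=rdR(s); print(s['time'],p0,R0[:,2])
a=np.degrees(np.arctan2(R0[1,1],R0[0,1])); print(row(p0,R0,[*ST,.06],a))
print([((proj("scene",[*p0[:2],p0[2]+d])-[160,130])*6).round() for d in(0,.027)],((proj("scene",[*ST,.055])-[160,130])*6).round())
cv2.imwrite("pics/s15.png",cv2.resize(f[130:230,160:280],None,fx=6,fy=6,interpolation=cv2.INTER_CUBIC))
cv2.imwrite("pics/t15.png",f2)
```

```text
14.75 [ 0.47877681 -0.1472958   0.11914909] [ 6.99248143e-04 -3.19773745e-04 -9.99999704e-01]
[0.0011, 0.0015, 0.0592, 0.0008, -0.0001, 0.0]
[array([323., 433.]), array([320., 380.])] [332. 556.]
```

View pics/s15.png

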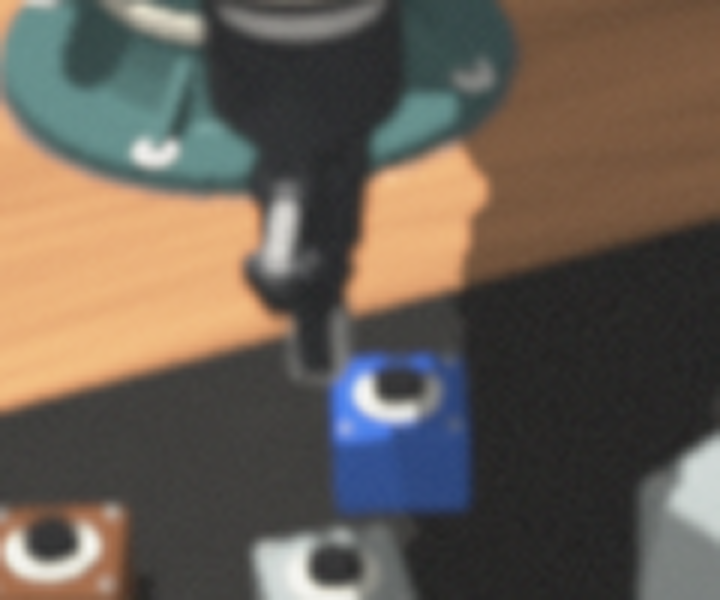

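View pics/t15.png

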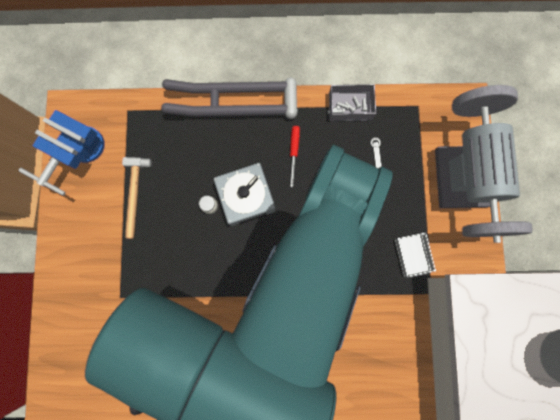

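The tip at (320,378) in the crop matches the reported pose plus the 27 mm offset, which predicts (320,380). Descending to just above the cap.

>>> {"name": "arm_command", "arguments": {"series": [[0.001, 0.0015, 0.02, 0, 0, 0], [0.001, 0.0015, 0.04, 0, 0, 0], [0.001, 0.0015, 0.06, 0, 0, 0], [0.001, 0.0015, 0.075, 0, 0, 0], [0.001, 0.0015, 0.081, 0, 0, 0], [0.001, 0.0015, 0.081, 0, 0, 0], [0.001, 0.0015, 0.081, 0, 0, 0]]}}

```text
time: 15.45
position: [0.4805, -0.1478, 0.0382]
orientation: [2.789, 1.444, 0.001]
ft_force: [-0.1, -0.1, 0.2]
gripper_width: -0.0
```

Run:
```python
from h import *
f=grab_frame("scene")
s=arm.sense(); p0=s['position'];R0=rdR(s); print(s['time'],p0,R0[:,2],s['ft_force'])
cv2.imwrite("pics/s16.png",cv2.resize(f[170:270,160:280],None,fx=6,fy=6,interpolation=cv2.INTER_CUBIC))
```

```text
15.5 [ 0.48052329 -0.14785435  0.03816044] [ 1.26450292e-03 -6.55902402e-04 -9.99998985e-01] [0.13766245 0.31642925 0.19931021]
```

View pics/s16.png

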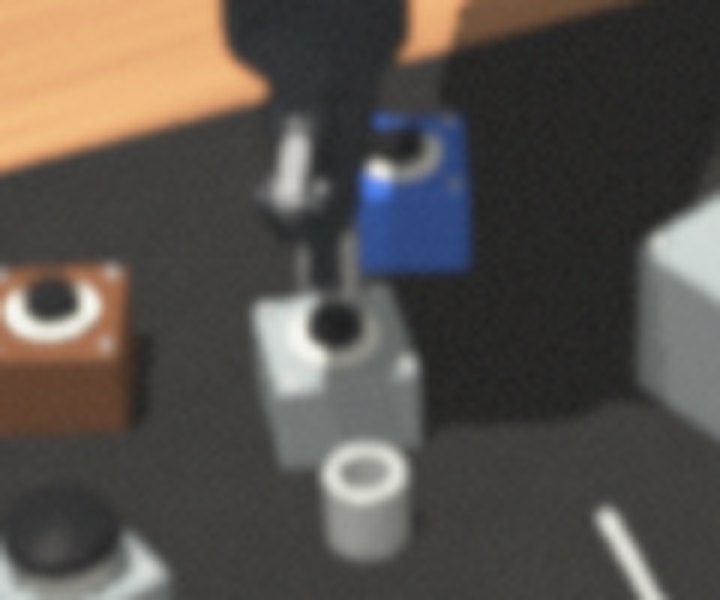

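>>> {"name": "arm_command", "arguments": {"series": [[0, 0, 0.003, 0, 0, 0], [0, 0, 0.006, 0, 0, 0], [0, 0, 0.008, 0, 0, 0], [0, 0, 0.008, 0, 0, 0]]}}

```text
time: 15.9
position: [0.4796, -0.1476, 0.0289]
orientation: [-2.79, -1.443, 0.0]
ft_force: [0.9, -0.2, -0.6]
gripper_width: 0.002
```

>>> {"name": "arm_command", "arguments": {"series": [[0, 0, 0.001, 0, 0, 0], [0, 0, 0.002, 0, 0, 0], [0, 0, 0.002, 0, 0, 0]]}}

```text
time: 16.2
position: [0.4798, -0.1477, 0.0271]
orientation: [-2.79, -1.443, 0.0]
ft_force: [-0.2, -0.9, 0.4]
gripper_width: -0.0
```

>>> {"name": "arm_command", "arguments": {"series": [[0, 0, 0.001, 0, 0, 0], [0, 0, 0.002, 0, 0, 0], [0, 0, 0.002, 0, 0, 0]]}}

```text
time: 16.5
position: [0.4798, -0.1476, 0.0251]
orientation: [-2.79, -1.443, 0.0]
ft_force: [0.3, -0.0, 0.1]
gripper_width: 0.0
```

>>> {"name": "arm_command", "arguments": {"series": [[0, 0, 0.001, 0, 0, 0], [0, 0, 0.002, 0, 0, 0], [0, 0, 0.002, 0, 0, 0]]}}

```text
time: 16.8
position: [0.4797, -0.1476, 0.0231]
orientation: [-2.79, -1.443, 0.0]
ft_force: [0.3, -0.2, 0.7]
gripper_width: -0.001
```

>>> {"name": "arm_command", "arguments": {"series": [[0, 0, 0.001, 0, 0, 0], [0, 0, 0.002, 0, 0, 0], [0, 0, 0.002, 0, 0, 0]]}}

```text
time: 17.1
position: [0.4799, -0.1477, 0.0211]
orientation: [2.79, 1.443, 0.0]
ft_force: [0.2, 0.2, 1.5]
gripper_width: 0.002
```

Run:
```python
from h import *
f=grab_frame("scene")
s=arm.sense(); p0=s['position']; print(s['time'],p0,s['ft_force'])
cv2.imwrite("pics/s17.png",cv2.resize(f[190:260,180:260],None,fx=8,fy=8,interpolation=cv2.INTER_CUBIC))
```

```text
17.15 [ 0.47988124 -0.14771591  0.02119785] [ 0.4498961  -0.12541761  1.52887979]
```

View pics/s17.png

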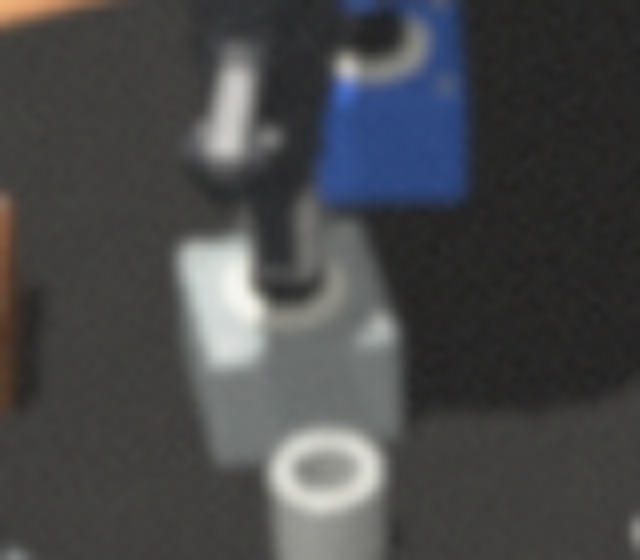

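The fingertip is on the cap at (290,280) and the force is starting to rise (1.5 N). Pressing on.

>>> {"name": "arm_command", "arguments": {"series": [[0, 0, 0.001, 0, 0, 0], [0, 0, 0.002, 0, 0, 0], [0, 0, 0.003, 0, 0, 0], [0, 0, 0.003, 0, 0, 0]]}}

```text
time: 17.55
position: [0.4799, -0.1477, 0.0181]
orientation: [2.79, 1.443, 0.0]
ft_force: [-0.2, 0.1, 4.1]
gripper_width: -0.001
```

>>> {"name": "arm_command", "arguments": {"series": [[0, 0, 0.001, 0, 0, 0], [0, 0, 0.0015, 0, 0, 0], [0, 0, 0.0015, 0, 0, 0]]}}

```text
time: 17.85
position: [0.4799, -0.1477, 0.0169]
orientation: [2.79, 1.443, 0.0]
ft_force: [-1.5, 0.4, 6.2]
gripper_width: 0.001
```

>>> {"name": "arm_command", "arguments": {"series": [[0, 0, 0.0007, 0, 0, 0], [0, 0, 0.0012, 0, 0, 0], [0, 0, 0.0012, 0, 0, 0]]}}

```text
time: 18.15
position: [0.48, -0.1478, 0.0165]
orientation: [2.789, 1.443, 0.001]
ft_force: [-5.4, 3.0, 24.9]
gripper_width: -0.004
```

The force jumped to 25 N with almost no further travel, so the button is on its stop, fully down. Raising now.

>>> {"name": "arm_command", "arguments": {"series": [[0, 0, -0.005, 0, 0, 0], [0, 0, -0.02, 0, 0, 0], [0, 0, -0.05, 0, 0, 0], [0, 0, -0.09, 0, 0, 0], [0, 0, -0.13, 0, 0, 0], [0, 0, -0.16, 0, 0, 0], [0, 0, -0.16, 0, 0, 0], [0, 0, -0.16, 0, 0, 0]]}}

```text
time: 18.95
position: [0.4799, -0.1477, 0.1753]
orientation: [2.79, 1.443, 0.0]
ft_force: [-1.2, -0.9, -0.6]
gripper_width: -0.002
```

Run:
```python
from h import *
f=grab_frame("scene")
s=arm.sense(); print(s['time'],s['position'],s['ft_force'])
a=cv2.imread("pics/scene0.png"); 
v=np.vstack([a[180:330,60:360],f[180:330,60:360]])
cv2.imwrite("pics/s18.png",cv2.resize(v,None,fx=2,fy=2,interpolation=cv2.INTER_CUBIC))
```

```text
19.0 [ 0.47946714 -0.14746843  0.17457159] [-0.47299634 -0.14733495 -0.40289876]
```

View pics/s18.png

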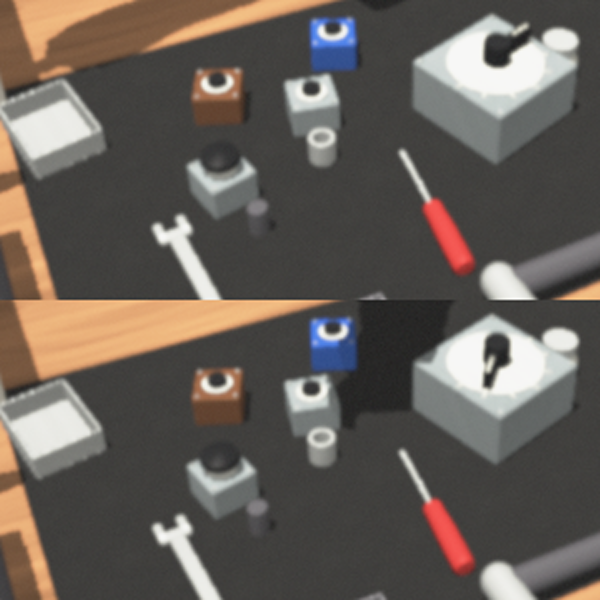

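The lower (current) half matches the start picture everywhere except the lever, which is in position six. The start cap at (311,388) is up again, and sleeve, socket, jar, tray and tools have not moved.

```bash
python3 -c "
from cell import workorder
print(workorder.hand_in())"
```

```text
the job is handed in; nothing more can be done
None
```

I set the polisher to speed six and then started it, and the job is handed in at about 19 s; hand-in reports no verdict.

- **Selector:** I pushed the lever with the closed fingertips from position one, one click at a time. After I lifted off, the lever tip was at (260,420) in the enlarged scene view, where position six predicts x≈255 (five would be ≈332, seven ≈187).
- **Start button:** I then pressed the small cap on the grey station. The force rose from 1.5 to 6 N over about 4 mm, then jumped to 25 N with almost no further travel, so it was fully down. I raised the arm well clear, and the cap looks up again.
- **Surroundings:** In the last scene picture, the stop button and the bystanders in that crop (jar, sleeve, socket, screwdriver, wrench and tray) look unmoved. The hammer was outside that crop; the arm never went near it.
- **One check disagreed:** the real fingertips end about 30 mm above the reported TCP. I saw it in the pictures, and it held up when I lowered the tool with no contact at a reported height below the box top. Lever and button heights were corrected for it.

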